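Index the peg rack and show the next peg to the inspection scope

ROBOT

A 6-joint arm with a two-finger parallel gripper is mounted at the origin on a cart in front of the work surface, level with it; the furniture and walls round the work are solid. World frame = base frame: x ahead of the robot, y to its left, z up, the work surface at z = 0. Lengths are in m, angles in rad, forces in N, time in s.
With the tool pointing down it reaches from about 0.3 to 0.875 m from the base axis. Payload 6.4 kg.
Tool frame: the origin (TCP) lies midway between the tips of the shut fingers; the grasp point (between the pads) lies 19 mm behind it; z points along the fingers, y is the direction in which the jaws open and shut (so a half turn about z gives the same grasp; the last joint's range is limited). The gripper opens to 85 mm and grips with 20 to 120 N. Pads are 22 mm wide; open, the fingers measure 114 mm over their backs; the gripper's body (76 mm by 85 mm) begins 54 mm behind the grasp point. The pads swing forward as they close: fully open they stand 13 mm farther back than shut.
Start: joints at [-1.365, 0.181, 1.607, -0, 1.354, -0.206], TCP at [0.23, -0.527, 0.231] pointing down, gripper open.
Joint ranges: [-2.99, 2.99], [-0.89, 2.07], [0.3, 2.58], [-1.14, 4.28], [0, 2.63], [-3.12, 3.12]. Speed limits (rad/s): [2.57, 2.57, 3.01, 3.14, 3.14, 3.14].

INTERFACE

Orientations are given as a rotation vector (axis times angle).
In Python, from plant import get_state, read_camera, camera_params, finish_job gives the robot as it stands.
- The arm moves only by the tool jog_arm, never from a script. Its argument "commands" is a list of rows, each a list of 4 numbers: the shift along the world's x, y, z in cm, then the turn about the world's z in degrees. In form: [[x, y, z, turn], ...]. A call has 1 to 20 rows; each row shifts and turns the commanded pose from where the row before left it; what a row does not reach is not made up. A row lasts 1/10 s, in which the tool goes at most 50 mm and 8.59 degrees, less where a joint would pass 70% of its speed; a pose out of reach is approached as far as the arm can. A call with a gripper value outside its range is refused whole. "grip" is the opening in per cent of the stroke, from 0 (shut) to 100 (fully open), set as the call begins (left out, the last holds). The fingers move at their own pace and stop on an object; the grip force is fixed at half the most. Time passes only in rows, so rows that do not move let the fingers close. It gives the time, the measured TCP pose, the force and the opening at its end, in the units of the state.
- get_state(): the state, without advancing time (a new reading comes with each control period).
- read_camera(name): name is "scene" or "side" or "wrist"; returns the picture (384x512x3 uint8, blue, green, red); there is no depth.
- camera_params(name): a dict with "intrinsics" (3x3 intrinsics, pixels), "eye" and "orientation" of the camera in the world; the wrist camera has in their place "tool_from_camera" (4x4, takes a point from camera to tool coordinates, whose origin is the TCP and whose axes are the flange's). Camera axes: x right, y up, looking along -z (the intrinsics and any distortion apply to the point x, -y, -z); pixel columns grow to the right and rows downward; lengths in m; the calibration is good to about 2 mm. A picture is of the moment at which its call begins: read the wrist's pose just before it. camera_params takes no time and is no camera call.
- finish_job(): hands the job in, once; it reports no verdict.
The state is a dict: "t": time; "q": joint angles; "qd": joint speeds; "joint_efforts": joint torques, N m; "eef_pos": TCP position; "tcp_rot": TCP orientation; "wrist_force": force on the tool from outside, world axes, zero at the start; "torque": the same for the moment, N m; "width": opening from 0.0 (shut) to 1.0 (fully open).
Only numpy, scipy, OpenCV 4.12 (cv2) and the standard library are available. Lean on these libraries where they do the work, as an engineer would, in place of code of your own. Each camera call takes 0.05 s, during which the arm holds its last target. There are 200 camera calls.

TASK

Turn the six-station peg rack one click anticlockwise (seen from above), so that it clicks into its next stop and the next tuning peg comes into the open notch of the clear guard, then draw that peg straight up out of its socket by its head. Show its tip to the inspection scope: hold the peg in the air in line with the lens axis, tip pointing straight at the middle of the lens and about 60 mm in front of it, touching neither the scope nor anything else. Finish while still holding the peg there, steady, and leave the other fittings, the rack's new stop and the things on the bench as they are.

Things in the scene. Friction and masses are not known exactly. Their poses are not given: they have to be found in the camera images.
- turret_disc (a joint): angle of the rack's disc on its base, rad; 0 at the start (first stop), grows anticlockwise seen from above; the next stop is at 1.047 (60 degrees). A sprung detent holds it against either stop with about 0.2 N m, resists until half-way (0.52), then pulls it on into the next stop; the disc cannot turn beyond 0 and 1.047
- knob_grip (a point): centre of the bar knob on the disc's axis, 150 mm above the table, clear above the guard: an aluminium bar 56 mm long (this point's x), 12 mm thick (y), 28 mm high, on a 14 mm round stem; turns with the disc. Its x points 30 degrees clockwise of the rack's x at the start and 30 degrees anticlockwise of it after one click
- notch (a point): middle of the guard's open notch, at the guard's top face, 122 mm above the table, 90 mm from the disc's axis; axes of the rack base: x points to the disc's axis, the notch opens to -x. The notch is 126 mm wide (y) and runs from the front edge to 50 mm behind the disc's axis
- peg_grip (a point): centre of the next tuning peg's head; dark wood, 24 mm wide (point's x), 10 mm thick (y), 24 mm high (z, along the peg, away from the tip). It stands upright in the first socket clockwise of the notch (rack's +y side), under the guard, so only turning the rack frees it. Seated, this point is 100 mm up; in the notch the thin direction runs across it within 0.15 rad
- turret_base: fixed rack base 240 x 240 x 12 mm, origin under its middle (the disc axis), x away from the notch. The 220 mm disc carries six 30 mm square sockets, tops 72 mm above the table, on a 90 mm radius, 60 degrees apart; the one in the notch starts empty. The guard is a clear U-shaped plate over the whole square but for the notch, underside 118 mm up, on four corner posts (tops 127 mm)
- peg_tip (a point): middle of the tip of the peg (82 mm long in all), 66 mm below peg_grip along the peg's axis; same axes as peg_grip. The shaft is 38 mm long, 7 mm thick at the tip and 9 mm under a 16 mm collar that rests on the socket; the socket hole is 12 mm wide
- button_grip (a point): centre of the head of an end button (round head 22 mm across, dark wood) standing in the second socket clockwise from the notch, 96 mm above the table; stays in its socket
- later_grip (a point): centre of the head of a later tuning peg like the next one, in the socket opposite the notch at the start; stays in its socket
- lens (a point): middle of the scope's lens face (black barrel 52 mm across, 60 mm long, ring of small white lights), 105 to 145 mm above the table. Its z is the optical axis, out of the lens, 30 degrees off vertical, leaning away from the post, roughly towards the robot
- scope: the scope's fixed grey stand 120 x 120 x 14 mm, origin at the middle of its underside; its x points towards the post behind (post top 194 mm above the table)
- pencil: teal mechanical pencil, 136 mm long (its y), 11 mm high, lying between rack and scope; a bystander
- blank: thin wooden bridge blank 34 x 41 x 4 mm lying on the scope's stand; a bystander
- thumb_plane: brass thumb plane 25 x 60 x 34 mm at the left; a bystander
Not all that is in view belongs to the job. Several things have the shape of the scope; the one meant has the colours described above.

How it is judged:
By the outcome, as a careful person would: the job done as asked, in the order asked, and still so for the second after the job is handed in, while the arm keeps its last pose, push and grip.
It also fails if it takes over 64 s, if anything falls off the work surface, if the arm or the gripper's body presses on something with over 40 N, if the wrist force passes 120 N, or if a joint passes its speed limit or range.

## Working session

There is one attempt and no reset: what is moved stays moved. The work goes in short steps, Python scripts to look and compute and a tool call to move; the robot and the scene stay as the last step left them, time stands still between calls to the robot, and variables do not carry over. Pictures are saved under pics/ and viewed, about 8 in all and at most 12, crops included, and the job is handed in when it is done.

Besides the shell and the picture viewer there is one more tool, called after "Call:" by a JSON object that holds its "op" and its "data", one argument or row to a line. jog_arm: Moves the arm, as the interface text tells. Its arguments: {"type":"object","properties":{"commands":{"type":"array"},"grip":{"type":"number"}},"required":["commands"]}

```bash
ls; mkdir -p pics; cat > h.py <<'E'
import numpy as np, cv2
from scipy.spatial.transform import Rotation as R
from plant import get_state, read_camera, camera_params
def cam(name, s=None):
    p=camera_params(name); K=np.array(p['intrinsics'])
    if 'eye' in p:
        o=np.array(p['orientation'],float)
        Rm=o if o.shape==(3,3) else (R.from_rotvec(o).as_matrix() if o.size==3 else R.from_quat(o).as_matrix())
        return K,Rm,np.array(p['eye'])
    s=s or get_state(); T=np.array(p['tool_from_camera']); Rt=R.from_rotvec(s['tcp_rot']).as_matrix()
    return K,Rt@T[:3,:3],Rt@T[:3,3]+np.array(s['eef_pos'])
def ray(c,u,v):
    K,Rm,e=c; d=np.linalg.inv(K)@[u,v,1]; return e, Rm@(d*[1,-1,-1])
def atz(c,u,v,z):
    e,d=ray(c,u,v); return e+d*(z-e[2])/d[2]
def proj(c,p):
    K,Rm,e=c; q=(Rm.T@(np.array(p)-e))*[1,-1,-1]; q=K@q; return q[:2]/q[2]
def tri(obs):
    A=np.zeros((3,3));b=np.zeros(3)
    for c,u,v in obs:
        e,d=ray(c,u,v); d=d/np.linalg.norm(d); M=np.eye(3)-np.outer(d,d); A+=M;b+=M@e
    return np.linalg.solve(A,b)
E
python3 - <<'E'
from h import *
print(get_state())
for n in ['scene','side','wrist']:
    print(n,camera_params(n)); im=read_camera(n); cv2.imwrite(f'pics/{n}0.png',im)
a=[cv2.resize(cv2.imread(f'pics/{n}0.png'),(800,600),interpolation=cv2.INTER_CUBIC) for n in ['scene','side']]
for n,i in zip(['scene','side'],a): cv2.imwrite(f'pics/{n}0b.png',i)
E
```

```text
pics
{'t': 0.0, 'q': array([-1.36529888e+00,  1.81528791e-01,  1.60800188e+00, -4.30318579e-06,
        1.35378863e+00, -2.06321643e-01]), 'qd': array([ 0.00057603,  0.00252789, -0.00043384,  0.00306949, -0.00018147,
       -0.00029676]), 'joint_efforts': array([ 4.90898165e-04, -4.44886065e+01, -3.51328468e+01, -2.33181490e-04,
        9.28552123e-03, -1.41468863e-06]), 'eef_pos': array([ 0.23004898, -0.52637985,  0.23039399]), 'tcp_rot': array([-3.07353737e+00, -6.41970816e-01,  5.47891934e-06]), 'wrist_force': array([-0.03874525, -0.673906  , -0.42619318]), 'torque': array([ 0.01998268,  0.07816775, -0.02469285]), 'width': 1.0019442738238689}
scene {'intrinsics': array([[415.18700743,   0.        , 255.50666077],
       [  0.        , 415.18700743, 193.43366862],
       [  0.        ,   0.        ,   1.        ]]), 'eye': array([-0.32584196,  0.62282274,  0.86524886]), 'orientation': array([ 0.56400056, -0.95438892, -1.9431598 ])}
side {'intrinsics': array([[455.38762748,   0.        , 258.97751033],
       [  0.        , 455.38762748, 187.88788291],
       [  0.        ,   0.        ,   1.        ]]), 'eye': array([0.59915251, 1.24140009, 0.76161151]), 'orientation': array([0.06377389, 1.54761447, 2.70883335])}
wrist {'intrinsics': array([[326.9342962 ,   0.        , 250.21444132],
       [  0.        , 326.9342962 , 192.28366441],
       [  0.        ,   0.        ,   1.        ]]), 'tool_from_camera': array([[-1.87861215e-04,  9.53867990e-01,  3.00226287e-01,
         7.76299007e-02],
       [ 9.99999404e-01, -1.43625113e-04,  1.08205216e-03,
        -9.26167344e-05],
       [ 1.07525495e-03,  3.00226311e-01, -9.53867394e-01,
        -1.42750670e-01],
       [ 0.00000000e+00,  0.00000000e+00,  0.00000000e+00,
         1.00000000e+00]])}
```

View pics/scene0b.png

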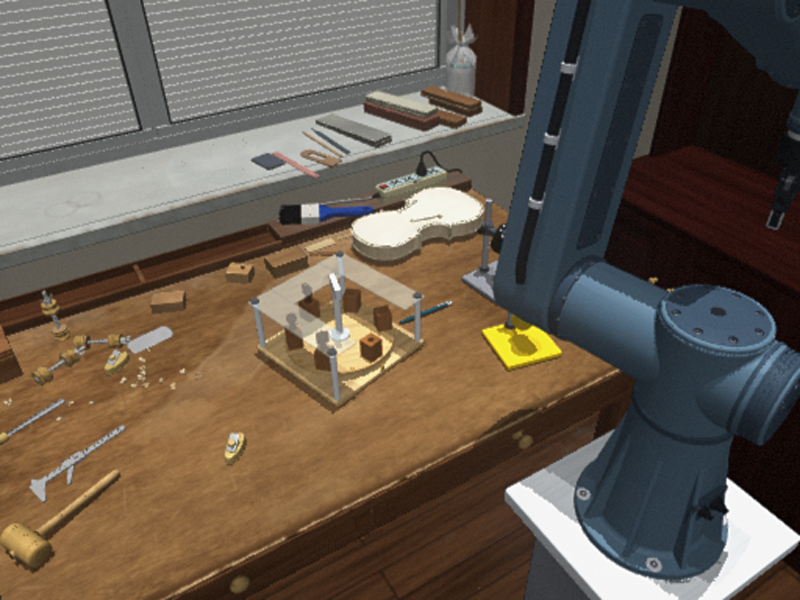

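View pics/side0b.png

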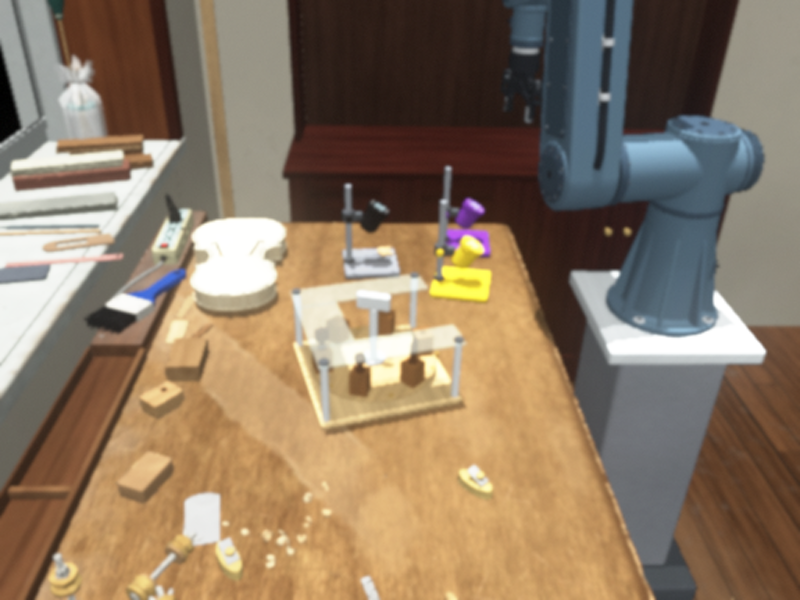

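The scene view shows the rack with its bar knob at (335,290). The side view shows it at (375,300). There are three scope-shaped things in the side view: grey stand with black barrel (372,230), yellow (462,265) and purple (468,225). The grey and black one fits the description. I'll enlarge it and the rack.

```bash
python3 - <<'E'
from h import *
a=cv2.imread('pics/side0.png')[105:275,180:325]; b=cv2.imread('pics/scene0.png')[120:270,150:350]
c=np.zeros((600,800,3),np.uint8)
cv2.imwrite('pics/sidecrop.png',cv2.resize(a,None,fx=3.5,fy=3.5,interpolation=cv2.INTER_CUBIC))
cv2.imwrite('pics/scenecrop.png',cv2.resize(b,None,fx=4,fy=4,interpolation=cv2.INTER_CUBIC))
E
```

```text
(no output)
```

View pics/sidecrop.png

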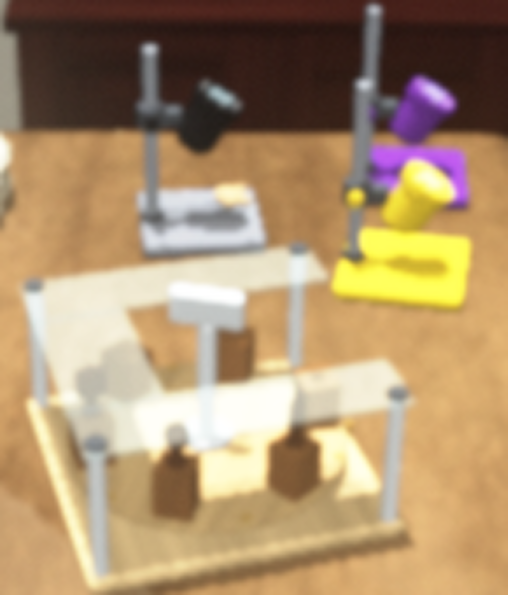

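View pics/scenecrop.png

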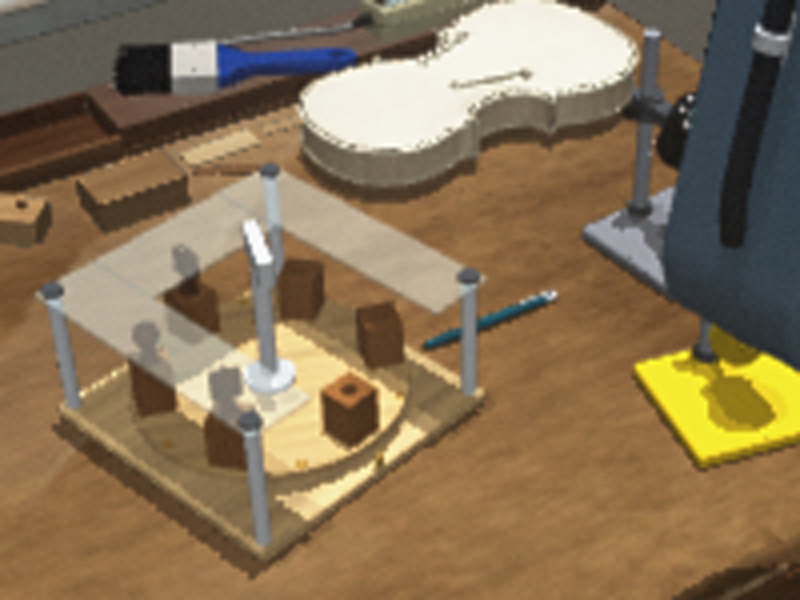

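```bash
python3 - <<'E'
from h import *
S=cam('scene');D=cam('side')
sc=lambda u,v:(150+u/4,120+v/4); sd=lambda u,v:(180+u/3.5,105+v/3.5)
P=[(270,170),(468,276),(250,422),(52,291)]; Q=[(34,286),(298,248),(397,394),(95,444)]
a=np.array([atz(S,*sc(*p),.127) for p in P]); b=np.array([atz(D,*sd(*p),.127) for p in Q])
print(a[:,:2].round(3),b[:,:2].round(3))
# order check: a: back(+x,-y?) etc
for X in (a,b): print('c',X.mean(0)[:2].round(4))
print('knob',atz(S,*sc(257,242),.164).round(3),atz(D,*sd(207,290),.164).round(3))
print('post',atz(D,*sd(150,48),.194).round(3),atz(S,*sc(652,33),.194).round(3))
print('stand',[atz(D,*sd(*p),.014)[:2].round(3) for p in [(145,247),(265,237),(250,186),(140,195)]])
print('lens',[atz(D,*sd(222,97),z).round(3) for z in (.105,.125,.145)])
E
```

```text
[[0.73  0.15 ]
 [0.519 0.091]
 [0.459 0.302]
 [0.67  0.362]] [[0.731 0.159]
 [0.521 0.097]
 [0.462 0.31 ]
 [0.671 0.369]]
c [0.5946 0.2261]
c [0.5964 0.2335]
knob [0.596 0.225 0.164] [0.596 0.228 0.164]
post [ 0.649 -0.17   0.194] [ 0.65  -0.175  0.194]
stand [array([ 0.655, -0.108]), array([ 0.539, -0.129]), array([ 0.551, -0.24 ]), array([ 0.664, -0.218])]
lens [array([ 0.58 , -0.26 ,  0.105]), array([ 0.581, -0.215,  0.125]), array([ 0.581, -0.169,  0.145])]
```

Call:
{"op": "jog_arm", "data": {
  "commands": [
    [0,0,5,0],
    [0,0,5,0],
    [0,0,5,0],
    [0,0,5,0],
    [0,0,5,0],
    [0,0,5,0],
    [0,0,5,0],
    [0,0,5,0],
    [0,0,5,0],
    [0,0,5,0],
    [0,0,5,0]
  ]
}}

```text
t: 1.25
eef_pos: [0.2245, -0.5148, 0.7524]
tcp_rot: [3.069, 0.641, 0.004]
wrist_force: [-9.0, -8.3, 17.8]
width: 0.998
```

Call:
{"op": "jog_arm", "data": {
  "commands": [
    [0,0,5,0],
    [0,0,5,0],
    [0,0,0,0],
    [0,0,0,0]
  ]
}}

```text
t: 1.65
eef_pos: [0.2081, -0.4768, 0.7904]
tcp_rot: [3.027, 0.632, 0.015]
wrist_force: [-0.3, -0.0, -0.7]
width: 1.003
```

```bash
python3 - <<'E'
from h import *
s=get_state();print(s['q'].round(3),s['eef_pos'].round(4),R.from_rotvec(s['tcp_rot']).as_matrix()[:,2].round(3))
E
```

```text
[-1.395  0.3    0.299  0.019  2.493 -0.22 ] [ 0.2081 -0.4768  0.7904] [ 0.02  -0.047 -0.999]
```

Call:
{"op": "jog_arm", "data": {
  "commands": [
    [1,-3,3,0],
    [1,-3,3,0],
    [1,-3,3,0],
    [0,0,0,0],
    [0,0,0,0]
  ]
}}

```text
t: 2.15
eef_pos: [0.2139, -0.5104, 0.782]
tcp_rot: [2.972, 0.62, 0.033]
wrist_force: [-0.0, -1.4, 0.4]
width: 1.004
```

```bash
python3 - <<'E'
from h import *
s=get_state();print(s['q'].round(3),s['eef_pos'].round(4),R.from_rotvec(s['tcp_rot']).as_matrix()[:,2].round(3))
E
```

```text
[-1.404  0.32   0.299  0.039  2.418 -0.214] [ 0.2139 -0.5104  0.782 ] [ 0.043 -0.098 -0.994]
```

Call:
{"op": "jog_arm", "data": {
  "commands": [
    [0,0,-5,0],
    [0,0,-5,0],
    [0,0,-5,0],
    [0,0,-5,0],
    [0,0,0,0],
    [0,0,0,0]
  ]
}}

```text
t: 2.75
eef_pos: [0.2142, -0.511, 0.6031]
tcp_rot: [2.97, 0.62, 0.033]
wrist_force: [0.3, -0.3, 2.5]
width: 1.001
```

```bash
python3 - <<'E'
from h import *
s=get_state();print(s['q'].round(3),s['eef_pos'].round(4),R.from_rotvec(s['tcp_rot']).as_matrix()[:,2].round(3))
E
```

```text
[-1.404  0.028  1.049  0.028  1.959 -0.232] [ 0.2142 -0.511   0.6031] [ 0.043 -0.1   -0.994]
```

Call:
{"op": "jog_arm", "data": {
  "commands": [
    [0,0,0,-8.5],
    [0,0,0,-8.5],
    [0,0,0,-8.5],
    [0,0,0,-8.5],
    [0,0,0,-8.5],
    [0,0,0,-8.5],
    [0,0,0,-8.5],
    [0,0,0,-8.5],
    [0,0,0,-8.5],
    [0,0,0,-8.5],
    [0,0,0,-8.5],
    [0,0,0,-8.5],
    [0,0,0,-8.5],
    [0,0,0,-8.5],
    [0,0,0,-8.5],
    [0,0,0,-8.5],
    [0,0,4,-8.5],
    [0,0,4,-8.5],
    [0,0,4,-8.5],
    [0,0,4,-8.5]
  ]
}}

```text
t: 4.75
eef_pos: [0.1989, -0.4692, 0.7549]
tcp_rot: [0.894, -2.986, -0.254]
wrist_force: [-13.7, 83.1, 3.4]
width: 0.998
```

Call:
{"op": "jog_arm", "data": {
  "commands": [
    [0,0,0,-8],
    [0,0,0,-6],
    [0.5,-3,3,0],
    [0.5,-3,3,0],
    [0.5,-3,3,0],
    [0,0,0,0],
    [0,0,0,0]
  ]
}}

```text
t: 5.45
eef_pos: [0.1825, -0.4741, 0.7605]
tcp_rot: [-0.53, 3.068, 0.229]
wrist_force: [-0.6, -0.5, -0.1]
width: 1.002
```

```bash
python3 - <<'E'
from h import *
s=get_state();print(s['q'].round(3),s['eef_pos'].round(4),R.from_rotvec(s['tcp_rot']).as_matrix().round(3))
E
```

```text
[-1.446  0.365  0.298  0.026  2.627  2.947] [ 0.1825 -0.4741  0.7605] [[-0.942 -0.335 -0.005]
 [-0.332  0.932  0.148]
 [-0.044  0.141 -0.989]]
```

Call:
{"op": "jog_arm", "data": {
  "commands": [
    [1,0.5,-2,2],
    [2,1,-3,4],
    [4,2,-2,5],
    [4,2,-2,5],
    [4,2,-1,5],
    [4,2,-1,5],
    [4,2,0,5],
    [4,2,0,5],
    [4,2,0,5],
    [4,2,0,5],
    [4,2,0,5],
    [4,2,0,5],
    [2,1,0,5],
    [1,0,0,0],
    [0,0,0,0],
    [0,0,0,0]
  ]
}}

```text
t: 7.05
eef_pos: [0.6166, -0.2393, 0.6254]
tcp_rot: [1.994, -2.36, -0.183]
wrist_force: [-0.9, -1.7, -0.0]
width: 1.001
```

```bash
cat > st.py <<'E'
from h import *
s=get_state();M=R.from_rotvec(s['tcp_rot']).as_matrix();z=M[:,2]
print(s['t'],s['q'].round(3),s['eef_pos'].round(4),'z',z.round(3),'y_az',np.degrees(np.arctan2(M[1,1],M[0,1])).round(1),'tilt',np.degrees(np.arccos(-z[2])).round(2),'dir',np.degrees(np.arctan2(z[1],z[0])).round(1),'F',s['wrist_force'].round(1),'w',round(s['width'],3))
E
python3 st.py
```

```text
7.05 [-0.546  0.582  0.298 -0.01   2.389  2.756] [ 0.6166 -0.2393  0.6254] z [-0.112  0.06  -0.992] y_az 170.5 tilt 7.28 dir 151.8 F [-0.9 -1.7 -0. ] w 1.001
```

Call:
{"op": "jog_arm", "data": {
  "commands": [
    [4,-1.6,2,0],
    [4,-1.6,2,0],
    [4,-1.6,2,0],
    [4,-1.6,2,0],
    [0,0,0,0],
    [0,0,0,0]
  ]
}}

```text
t: 7.65
eef_pos: [0.6633, -0.2588, 0.5999]
tcp_rot: [2.027, -2.4, -0.054]
wrist_force: [0.1, 0.4, 0.6]
width: 1.004
```

```bash
python3 st.py
```

```text
7.65 [-0.543  0.615  0.298  0.014  2.262  2.775] [ 0.6633 -0.2588  0.5999] z [-0.022  0.026 -0.999] y_az 170.4 tilt 1.96 dir 130.6 F [0.1 0.4 0.6] w 1.004
```

Call:
{"op": "jog_arm", "data": {
  "commands": [
    [1.5,-1.5,0.5,0],
    [-1,0.5,-1,4.3],
    [-2,0.5,-2.5,8.5],
    [-2,0.5,-3,8.5],
    [-2,0.5,-3,8.5],
    [-2,0.5,-3,8.5],
    [-2,0.5,-3,8.5],
    [-2,0.5,-3,8.5],
    [-2,0.5,-3,8.5],
    [-2,0.5,-3,8.5],
    [-1,0.5,-2,8.5],
    [0,0,0,4.3],
    [0,0,0,0],
    [0,0,0,0]
  ]
}}

```text
t: 9.05
eef_pos: [0.4901, -0.2201, 0.3321]
tcp_rot: [3.099, -0.396, -0.025]
wrist_force: [0.5, 0.5, -0.2]
width: 1.0
```

```bash
python3 st.py; python3 - <<'E'
from h import *
s=get_state(); im=read_camera('wrist'); c=cam('wrist',s)
print(c[2],proj(c,[.58,-.184,.135]))
cv2.imwrite('pics/w1.png',im); cv2.imwrite('pics/w1b.png',cv2.resize(im,(800,600),interpolation=cv2.INTER_CUBIC))
import pickle; pickle.dump(c,open('w1.pkl','wb'))
E
```

```text
9.05 [-0.629  0.036  1.564 -0.023  1.547  1.197] [ 0.4901 -0.2201  0.3321] z [-0.018 -0.016 -1.   ] y_az -104.5 tilt 1.38 dir -139.6 F [ 0.5  0.5 -0.2] w 1.0
[ 0.56780957 -0.23687856  0.47377192] [188.66815331  85.7132329 ]
```

View pics/w1b.png

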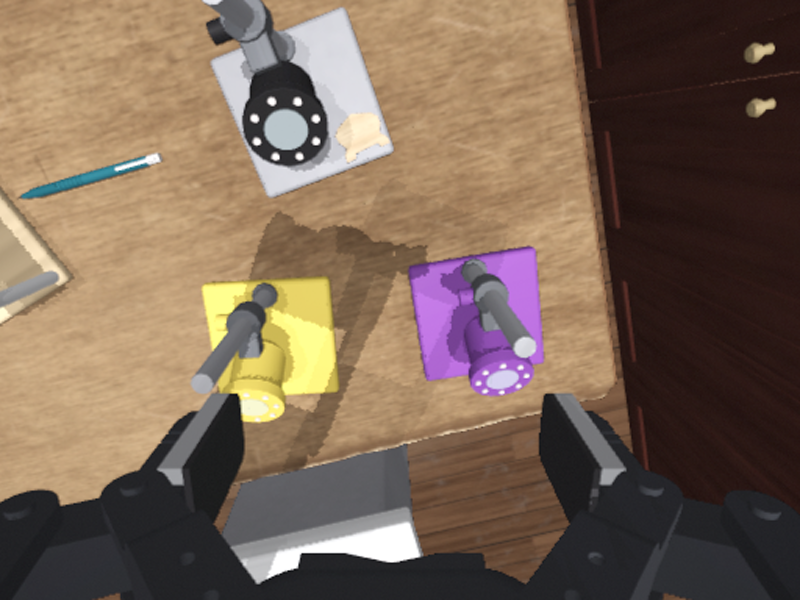

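Wrist view: the grey scope's lens is centred at (287,129) in the 800-px picture, with the ring of 8 white lights. Its stand corners are at (345,8), (393,152), (270,197) and (212,60). The blank is on the stand at (360,133). The yellow and purple scopes at the bottom are decoys.

```bash
python3 - <<'E'
from h import *
import pickle; c=pickle.load(open('w1.pkl','rb')); D=cam('side')
k=1.5625; w=lambda u,v:(u/k,v/k); sd=lambda u,v:(180+u/3.5,105+v/3.5)
C=np.array([atz(c,*w(*p),.014) for p in [(345,8),(393,152),(270,197),(212,60)]]); print(C[:,:2].round(4), 'c',C.mean(0)[:2].round(4))
for a,b in [(1,0),(2,3),(2,1),(3,0)]:
    d=C[b]-C[a]; print(np.linalg.norm(d).round(4),np.degrees(np.arctan2(d[1],d[0])).round(1))
L=tri([(c,*w(287,129)),(D,*sd(222,97))]); print('lens',L.round(4),proj(D,L),sd(222,97))
for z in (.12,.125,.13,.135,.14): print(z,atz(c,*w(287,129),z).round(4))
print('pencil',[atz(c,*w(*p),.006)[:2].round(3) for p in [(20,197),(158,157)]])
print('post',atz(c,*w(212,2),.194))
E
```

```text
[[ 0.6652 -0.2331]
 [ 0.5489 -0.2425]
 [ 0.5393 -0.1276]
 [ 0.6559 -0.1176]] c [ 0.6023 -0.1802]
0.1167 4.6
0.1171 4.9
0.1153 -85.2
0.1158 -85.4
lens [ 0.5825 -0.181   0.1398] [243.04699958 132.69162826] (243.42857142857144, 132.71428571428572)
0.12 [ 0.5847 -0.1777  0.12  ]
0.125 [ 0.5845 -0.1785  0.125 ]
0.13 [ 0.5843 -0.1794  0.13  ]
0.135 [ 0.584  -0.1802  0.135 ]
0.14 [ 0.5838 -0.181   0.14  ]
pencil [array([0.595, 0.089]), array([ 0.596, -0.042])]
post [ 0.64533095 -0.17340336  0.194     ]
```

Call:
{"op": "jog_arm", "data": {
  "commands": [
    [0,2,1,0],
    [0.5,4,1,0],
    [1,4.5,0,0],
    [1,4.5,0,0],
    [1,4.5,0,0],
    [1,4.5,0,0],
    [1,4.5,0,0],
    [1,4.5,0,0],
    [1,4.5,0,0],
    [0.5,4,0,0],
    [0,2,0,0],
    [0,0,0,0],
    [0,0,0,0]
  ]
}}

```text
t: 10.4
eef_pos: [0.5689, 0.217, 0.3494]
tcp_rot: [3.102, -0.392, -0.032]
wrist_force: [-0.0, -0.0, -1.3]
width: 1.001
```

```bash
python3 st.py; python3 - <<'E'
from h import *
s=get_state(); im=read_camera('wrist'); c=cam('wrist',s)
print(c[2],proj(c,[.596,.2265,.164]))
cv2.imwrite('pics/w2.png',im); cv2.imwrite('pics/w2b.png',cv2.resize(im,(800,600),interpolation=cv2.INTER_CUBIC))
import pickle; pickle.dump(c,open('w2.pkl','wb'))
E
```

```text
10.4 [ 0.174  0.205  1.344 -0.008  1.617  1.995] [0.5689 0.217  0.3494] z [-0.022 -0.012 -1.   ] y_az -104.4 tilt 1.44 dir -152.3 F [-0.  -0.  -1.3] w 1.001
[0.64719286 0.19987644 0.49063145] [232.08380155 141.56419763]
```

View pics/w2b.png

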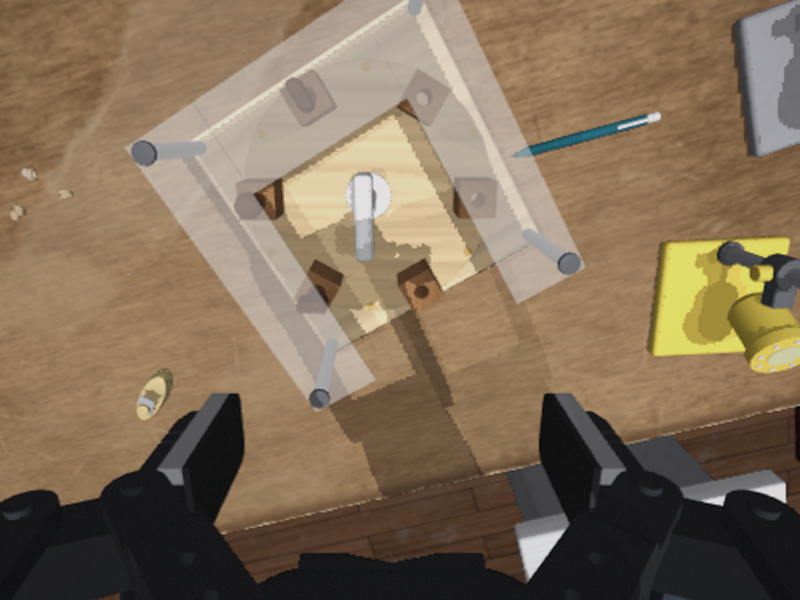

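```bash
python3 - <<'E'
from h import *
import pickle; c=pickle.load(open('w2.pkl','rb'))
w=lambda u,v:(u/1.5625,v/1.5625)
print('knob',atz(c,*w(363.5,215),.164).round(4))
e=[atz(c,*w(*p),.164) for p in [(363,176),(365,254)]]; d=e[0]-e[1]; print(np.linalg.norm(d),np.degrees(np.arctan2(d[1],d[0])),e)
P=np.array([atz(c,*w(*p),.127)[:2] for p in [(415,5),(568,263),(320,398),(145,152)]]);print(P.round(4),P.mean(0).round(4))
for i,j in((1,0),(2,3),(1,2),(0,3)):
  d=P[j]-P[i];print(np.linalg.norm(d).round(4),np.degrees(np.arctan2(*d[::-1])).round(1))
E
```

```text
knob [0.5997 0.2249 0.164 ]
0.04975695469166673 -13.882160243840973 [array([0.62316727, 0.2187782 , 0.164     ]), array([0.57486365, 0.23071618, 0.164     ])]
[[0.7135 0.1614]
 [0.5224 0.0913]
 [0.4619 0.3002]
 [0.6727 0.36  ]] [0.5926 0.2282]
0.2035 20.2
0.2192 15.8
0.2175 106.2
0.2027 101.6
```

Call:
{"op": "jog_arm", "data": {
  "commands": [
    [1.4,0.45,-2,0],
    [1.4,0.45,-4,0],
    [0,0,-4,0],
    [0,0,-4,0],
    [0,0,-3.5,0],
    [0,0,-2.5,0],
    [0,0,-1.5,0],
    [0,0,0,0],
    [0,0,0,0]
  ]
}}

```text
t: 11.35
eef_pos: [0.5972, 0.2253, 0.1349]
tcp_rot: [3.103, -0.393, -0.032]
wrist_force: [0.0, 0.2, 0.9]
width: 0.998
```

Call:
{"op": "jog_arm", "data": {
  "commands": [
    [0,0,0,0],
    [0,0,0,0],
    [0,0,0,0],
    [0,0,0,0],
    [0,0,0,0],
    [0,0,0,0],
    [0,0,0,0],
    [0,0,0,0]
  ],
  "grip": 0
}}

```text
t: 12.15
eef_pos: [0.596, 0.2251, 0.134]
tcp_rot: [3.101, -0.392, -0.035]
wrist_force: [-3.4, -5.2, 3.4]
width: 0.129
```

```bash
python3 st.py
```

```text
12.15 [ 0.179  0.429  1.497 -0.008  1.242  2.004] [0.596  0.2251 0.134 ] z [-0.024 -0.012 -1.   ] y_az -104.4 tilt 1.57 dir -153.2 F [-3.4 -5.2  3.4] w 0.129
```

Call:
{"op": "jog_arm", "data": {
  "commands": [
    [0,0,0,3],
    [0,0,0,5],
    [0,0,0,6],
    [0,0,0,6],
    [0,0,0,6],
    [0,0,0,6],
    [0,0,0,6],
    [0,0,0,6],
    [0,0,0,6],
    [0,0,0,5],
    [0,0,0,3],
    [0,0,0,2],
    [0,0,0,0],
    [0,0,0,0],
    [0,0,0,0]
  ]
}}

```text
t: 13.65
eef_pos: [0.5965, 0.2248, 0.134]
tcp_rot: [2.873, 1.207, -0.019]
wrist_force: [1.0, -4.9, 2.4]
width: 0.131
```

```bash
python3 st.py; python3 -c "
from h import *
print(get_state()['torque'])"
```

```text
13.65 [ 0.188  0.42   1.51  -0.029  1.219  0.973] [0.5965 0.2248 0.134 ] z [-0.002 -0.028 -1.   ] y_az -44.4 tilt 1.59 dir -93.9 F [ 1.  -4.9  2.4] w 0.131
[-0.14420416  0.48216191  0.24857195]
```

Call:
{"op": "jog_arm", "data": {
  "commands": [
    [0,0,0,0],
    [0,0,0,0],
    [0,0,0,0],
    [0,0,0,0],
    [0,0,0,0],
    [0,0,0,0],
    [0,0,1.5,0],
    [0,0,3,0],
    [0,0,4,0],
    [-1,0,4,-4],
    [-2,-0.5,2,-6],
    [-2.6,-0.8,0,-7],
    [-2,-0.7,0,-7],
    [-1,-0.4,0,-6],
    [0,0,0,0],
    [0,0,0,0]
  ],
  "grip": 100
}}

```text
t: 15.25
eef_pos: [0.5107, 0.2019, 0.2797]
tcp_rot: [3.092, 0.428, -0.025]
wrist_force: [0.1, -0.1, 0.8]
width: 0.999
```

```bash
python3 st.py; python3 - <<'E'
from h import *
s=get_state(); im=read_camera('wrist'); c=cam('wrist',s)
print(c[2],proj(c,[.5104,.2015,.112])*1.5625)
cv2.imwrite('pics/w3b.png',cv2.resize(im,(800,600),interpolation=cv2.INTER_CUBIC))
import pickle; pickle.dump(c,open('w3.pkl','wb'))
E
```

```text
15.25 [ 0.172  0.1    1.6   -0.019  1.459  1.47 ] [0.5107 0.2019 0.2797] z [-0.013 -0.022 -1.   ] y_az -74.2 tilt 1.44 dir -121.2 F [ 0.1 -0.1  0.8] w 0.999
[0.58718236 0.22625255 0.42099641] [387.78701314 265.50055587]
```

View pics/w3b.png

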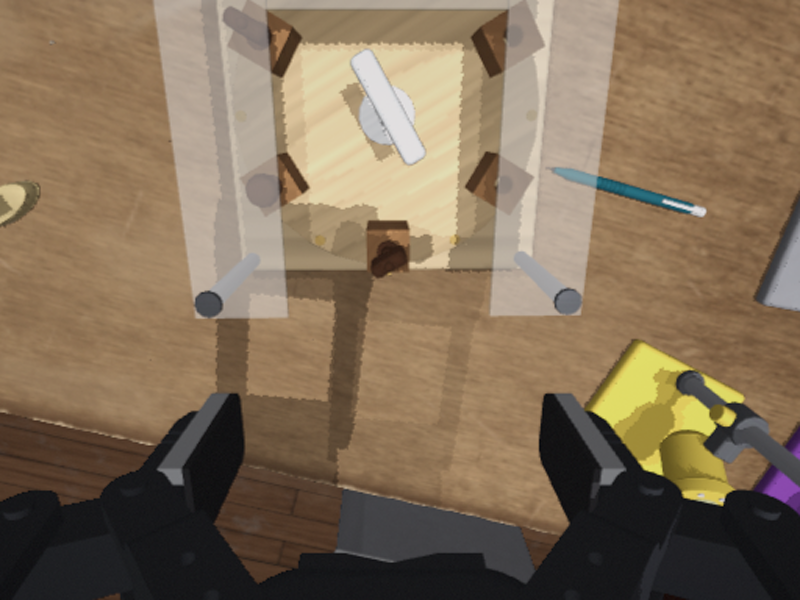

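```bash
python3 - <<'E'
import cv2
im=cv2.imread('pics/w3b.png')[200:300,330:450]; cv2.imwrite('pics/w3c.png',cv2.resize(im,None,fx=5,fy=5,interpolation=cv2.INTER_CUBIC)*1)
E
```

```text
(no output)
```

View pics/w3c.png

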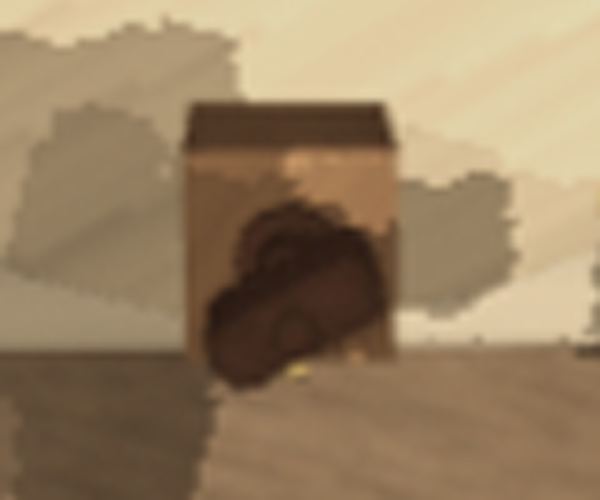

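The knob now sits 30° anticlockwise of the rack's x, and the peg is in the notch at (388,264). The crop shows that its head did not turn with the disc: its wide side lies about 27° above image horizontal. So the jaws need a turn of about -64°.

Call:
{"op": "jog_arm", "data": {
  "commands": [
    [0,0,0,-6],
    [0,0,0,-8.5],
    [0,0,0,-8.5],
    [0,0,0,-8.5],
    [0,0,0,-8.5],
    [0,0,-1,-8.5],
    [0,0,-2,-8.5],
    [0,0,-3,-7],
    [0,0,-3,0],
    [0,0,-3,0],
    [0,0,-3,0],
    [0,0,-2,0],
    [0,0,-1.5,0],
    [0,0,-1,0],
    [0,0,0,0],
    [0,0,0,0]
  ],
  "grip": 60
}}

```text
t: 16.9
eef_pos: [0.5109, 0.202, 0.0843]
tcp_rot: [2.86, -1.284, -0.039]
wrist_force: [0.4, -0.2, 0.3]
width: 0.598
```

```bash
python3 st.py; python3 - <<'E'
from h import *
im=read_camera('side')[140:260,180:320]; im2=read_camera('wrist')
a=cv2.resize(im,(560,480),interpolation=cv2.INTER_CUBIC)
b=cv2.resize(im2[150:330,150:350],(230,207),interpolation=cv2.INTER_CUBIC)
c=np.zeros((480,800,3),np.uint8); c[:,:560]=a; c[:207,565:795]=b; cv2.imwrite('pics/g1.png',c)
E
```

```text
16.9 [0.156 0.318 1.765 0.009 1.083 2.566] [0.5109 0.202  0.0843] z [-0.025  0.004 -1.   ] y_az -138.4 tilt 1.46 dir 170.8 F [ 0.4 -0.2  0.3] w 0.598
```

View pics/g1.png

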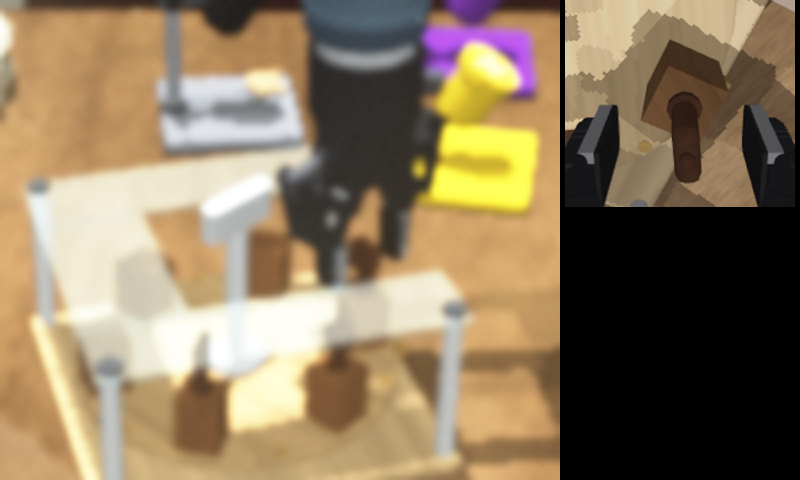

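The inset shows the head midway between the jaws with its thin side across them, so I'm closing.

Call:
{"op": "jog_arm", "data": {
  "commands": [
    [0,0,0,0],
    [0,0,0,0],
    [0,0,0,0],
    [0,0,0,0],
    [0,0,0,0],
    [0,0,0,0],
    [0,0,0,0]
  ],
  "grip": 0
}}

```text
t: 17.7
eef_pos: [0.5105, 0.2019, 0.084]
tcp_rot: [2.859, -1.285, -0.039]
wrist_force: [-1.9, -0.6, 5.6]
width: 0.103
```

Call:
{"op": "jog_arm", "data": {
  "commands": [
    [0,0,0.5,0],
    [0,0,1,0],
    [0,0,1.5,0],
    [0,0,2,0],
    [0,0,3,0],
    [0,0,3,0],
    [0,0,4,0],
    [0,0,4,0],
    [0,0,4,0],
    [0,0,3,0],
    [0,0,2,0],
    [0,0,0,0],
    [0,0,0,0]
  ]
}}

```text
t: 19.0
eef_pos: [0.51, 0.2018, 0.3638]
tcp_rot: [2.859, -1.285, -0.039]
wrist_force: [-0.0, -1.1, -0.5]
width: 0.107
```

```bash
python3 st.py
```

```text
19.0 [0.156 0.059 1.478 0.008 1.629 2.571] [0.51   0.2018 0.3638] z [-0.026  0.004 -1.   ] y_az -138.4 tilt 1.48 dir 171.2 F [-0.  -1.1 -0.5] w 0.107
```

Call:
{"op": "jog_arm", "data": {
  "commands": [
    [0.5,-1,2,0],
    [1,-2,4,0],
    [2,-2,4,0],
    [2,-2,4,0],
    [2,-2,4,0],
    [2,-2,4,0],
    [1,-2,3,0],
    [0.5,-1.5,1,0],
    [2,0.2,3,0],
    [2,0.2,3,0],
    [2,0.2,3,0],
    [2,0.2,3,0],
    [2,0.2,3,0],
    [2,0.2,3,0],
    [0,0,0,0],
    [0,0,0,0]
  ]
}}

```text
t: 20.6
eef_pos: [0.6428, 0.0603, 0.6983]
tcp_rot: [-2.833, 1.273, -0.077]
wrist_force: [-0.2, -0.5, 0.2]
width: 0.103
```

```bash
python3 st.py
```

```text
20.6 [-0.099  0.467  0.299  0.024  2.318  2.333] [0.6428 0.0603 0.6983] z [ 0.06   0.012 -0.998] y_az -138.4 tilt 3.48 dir 11.0 F [-0.2 -0.5  0.2] w 0.103
```

Call:
{"op": "jog_arm", "data": {
  "commands": [
    [2,0,3.5,0],
    [2,0,3.5,0],
    [2,0,3.5,0],
    [2,0,3.5,0],
    [2,0,3.5,0],
    [2,0,3.5,0],
    [2,0,3.5,0],
    [2,0,3.5,0],
    [2,0,3.5,0],
    [2,0,3.5,0],
    [0,0,0,0],
    [0,0,0,0]
  ]
}}

```text
t: 21.8
eef_pos: [0.6322, 0.0442, 0.773]
tcp_rot: [-2.718, 1.223, -0.356]
wrist_force: [-0.2, 0.2, 0.7]
width: 0.109
```

```bash
python3 st.py
```

```text
21.8 [-0.153  0.357  0.299  0.089  2.218  2.326] [0.6322 0.0442 0.773 ] z [ 0.27   0.03  -0.962] y_az -137.4 tilt 15.78 dir 6.3 F [-0.2  0.2  0.7] w 0.109
```

Call:
{"op": "jog_arm", "data": {
  "commands": [
    [2,-0.2,3.5,0],
    [2,-0.2,3.5,0],
    [2,-0.2,3.5,0],
    [2,-0.2,3.5,0],
    [2,-0.2,3.5,0],
    [2,-0.2,3.5,0],
    [2,-0.2,3.5,0],
    [2,-0.2,3.5,0],
    [2,-0.2,3.5,0],
    [2,-0.2,3.5,0],
    [0,0,0,0],
    [0,0,0,0]
  ]
}}

```text
t: 23.0
eef_pos: [0.6489, 0.018, 0.8378]
tcp_rot: [-2.572, 1.161, -0.646]
wrist_force: [0.1, 0.1, -0.5]
width: 0.107
```

```bash
python3 st.py
```

```text
23.0 [-0.231  0.286  0.299  0.173  2.059  2.307] [0.6489 0.018  0.8378] z [ 0.489  0.041 -0.872] y_az -134.7 tilt 29.36 dir 4.8 F [ 0.1  0.1 -0.5] w 0.107
```

Call:
{"op": "jog_arm", "data": {
  "commands": [
    [-0.5,-0.5,-2,0],
    [-1,-1.5,-4,0],
    [-1,-1.5,-4.5,0],
    [-1,-1.5,-4.5,0],
    [-1,-1.5,-4.5,0],
    [-1,-1.7,-4.5,0],
    [-1.5,-2,-4,0],
    [-1.5,-2,-4,0],
    [-1.5,-2,-4,0],
    [-1.5,-2,-4,0],
    [-1.5,-1.5,-4,0],
    [-1.5,-1.5,-4,0],
    [-1,-1,-3,0],
    [-0.5,-0.5,-2,0],
    [0,0,0,0],
    [0,0,0,0]
  ]
}}

```text
t: 24.6
eef_pos: [0.4902, -0.1876, 0.312]
tcp_rot: [-2.571, 1.161, -0.646]
wrist_force: [0.3, 0.2, 0.3]
width: 0.102
```

```bash
python3 st.py;  python3 - <<'E'
from h import *
import pickle
s=get_state(); w=read_camera('wrist'); c=cam('wrist',s); im=read_camera('side')
pickle.dump(c,open('w4.pkl','wb')); cv2.imwrite('pics/w4.png',w); cv2.imwrite('pics/s4.png',im)
o=np.zeros((600,800,3),np.uint8)
o[:300,:400]=cv2.resize(w,(400,300),interpolation=cv2.INTER_AREA)
print(proj(cam('side'),s['eef_pos']))
a=im[80:200,200:320]; o[:600-0,400:]=cv2.resize(a[:, :80],(400,600),interpolation=cv2.INTER_CUBIC)
b=w[200:340,160:347]; o[300:,:400]=cv2.resize(b,(400,300),interpolation=cv2.INTER_CUBIC)
cv2.imwrite('pics/c4.png',o)
E
```

```text
24.6 [-0.847 -0.301  1.983  0.441  1.173  1.457] [ 0.4902 -0.1876  0.312 ] z [ 0.489  0.041 -0.871] y_az -134.8 tilt 29.37 dir 4.8 F [0.3 0.2 0.3] w 0.102
[272.14986688  82.60247004]
```

View pics/c4.png

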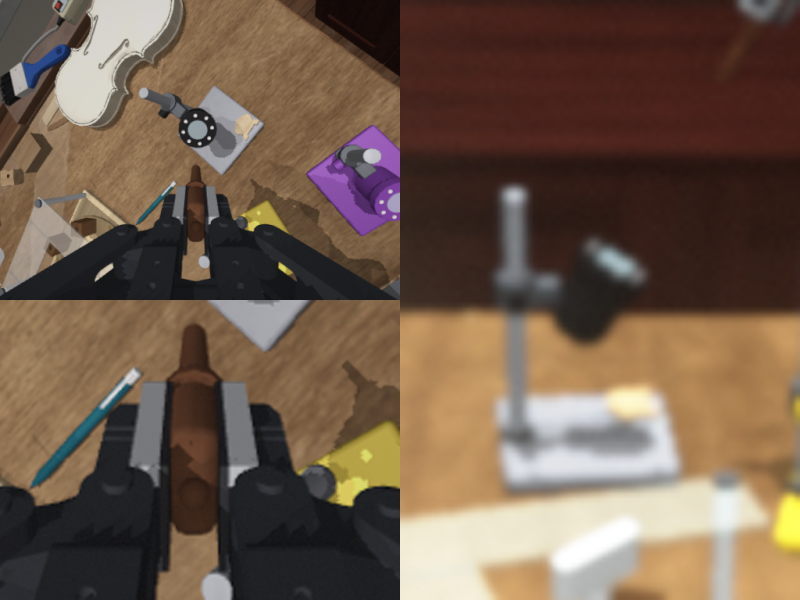

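The wrist view (top left) shows the lens at (197,129), and the enlarged crop shows the peg tip at (194,325), straight in the jaws. The side crop shows the lens at (618,262) and the tip at (722,77). Now I'll triangulate the lens and the peg tip.

```bash
python3 - <<'E'
from h import *
import pickle
c1=pickle.load(open('w1.pkl','rb'));c4=pickle.load(open('w4.pkl','rb'));D=cam('side');s=get_state()
M=R.from_rotvec(s['tcp_rot']).as_matrix();T=s['eef_pos'];z=M[:,2]
# refine lens centre in both wrist pics by lens disc colour centroid
def disc(f,u,v,r=18):
    im=cv2.imread(f)[:, :].astype(int);u,v=int(u),int(v);p=im[v-r:v+r,u-r:u+r]
    m=((abs(p-p[r,r]).sum(2)<40)).astype(np.uint8);n,l,st,ce=cv2.connectedComponentsWithStats(m);k=l[r,r];return ce[k][0]+u-r,ce[k][1]+v-r,st[k]
a=disc('pics/w1.png',183.7,82.6);b=disc('pics/w4.png',252.2,165.1);print(a,b)
for o in ([(c1,*a[:2]),(c4,*b[:2])],[(c1,*a[:2]),(c4,*b[:2]),(D,243.5,132.5)],[(c4,*b[:2]),(D,243.5,132.5)]):
    L=tri(o);print('lens',L.round(4),[proj(q[0],L).round(1) for q in o])
for l in (.045,.051,.057): print(l,'tip pred wrist',proj(c4,T+l*z).round(1),'side',proj(D,T+l*z).round(1))
tp=tri([(c4,250.7,212),(D,264.4,95.2)]);v=tp-T;print('tip tri',tp.round(4),'in tool',(M.T@v).round(4))
for l in (-.027,-.019,.0,.02): print('axis',l,proj(c4,T+l*z).round(1),proj(D,T+l*z).round(1))
E
```

```text
(np.float64(182.5357833655706), np.float64(82.68278529980657), array([  5,   7,  26,  25, 517], dtype=int32)) (np.float64(252.45412844036696), np.float64(165.901376146789), array([  7,   8,  24,  23, 436], dtype=int32))
lens [ 0.5838 -0.1805  0.143 ] [array([182.6,  82.7]), array([252.4, 165.9])]
lens [ 0.583  -0.1801  0.1414] [array([182.8,  83.6]), array([253.3, 166.8]), array([242.9, 132.3])]
lens [ 0.5826 -0.1801  0.1415] [array([253.5, 167.2]), array([243. , 132.3])]
0.045 tip pred wrist [250.2 218.7] side [264.7  94. ]
0.051 tip pred wrist [250.2 215.1] side [263.8  95.6]
0.057 tip pred wrist [250.2 211.7] side [262.8  97.2]
tip tri [ 0.5153 -0.1877  0.2701] in tool [0.0014 0.0012 0.0497]
axis -0.027 [250.1 286.6] [276.4  74.9]
axis -0.019 [250.2 275.7] [275.1  77. ]
axis 0.0 [250.2 254.2] [272.   82.1]
axis 0.02 [250.2 236.3] [268.7  87.5]
```

Call:
{"op": "jog_arm", "data": {
  "commands": [
    [0.5,0.1,-1,0],
    [0.8,0.1,-1.5,0],
    [0.8,0.1,-1.6,0],
    [0.8,0.1,-1.6,0],
    [0.6,0,-1.2,0],
    [0.3,0,-0.6,0],
    [0,0,0,0],
    [0,0,0,0],
    [0,0,0,0]
  ]
}}

```text
t: 25.6
eef_pos: [0.5284, -0.184, 0.2375]
tcp_rot: [-2.572, 1.16, -0.648]
wrist_force: [-0.1, 0.2, 0.6]
width: 0.108
```

```bash
python3 st.py;  python3 - <<'E'
from h import *
import pickle
s=get_state(); w=read_camera('wrist'); c=cam('wrist',s); im=read_camera('side')
M=R.from_rotvec(s['tcp_rot']).as_matrix();L=np.array([.583,-.1803,.142]);a=np.radians(4.9);lz=np.array([-.5*np.cos(a),-.5*np.sin(a),.866])
for off in ([0,0,.051],[.0014,.0012,.0497]):
    t=s['eef_pos']+M@off; v=t-L; print('axial',(v@lz).round(4),'lateral',(v-(v@lz)*lz).round(4))
print('ang',np.degrees(np.arccos(-M[:,2]@lz)))
print('pred lens side',proj(cam('side'),L),'tip',proj(cam('side'),t),'wrist lens',proj(c,L),'tip',proj(c,t))
o=np.zeros((600,800,3),np.uint8)
o[:,:400]=cv2.resize(w[110:260,200:300],(400,600),interpolation=cv2.INTER_CUBIC)
o[:,400:]=cv2.resize(im[70:190,210:290],(400,600),interpolation=cv2.INTER_CUBIC)
cv2.imwrite('pics/c5.png',o)
E
```

```text
25.6 [-0.77  -0.144  2.011  0.464  0.972  1.442] [ 0.5284 -0.184   0.2375] z [ 0.49   0.04  -0.871] y_az -134.7 tilt 29.42 dir 4.7 F [-0.1  0.2  0.6] w 0.108
axial 0.0591 lateral [-0.0002  0.0009 -0.0001]
axial 0.0604 lateral [-0.0002 -0.001  -0.0001]
ang 0.7005866958391278
pred lens side [242.90528002 132.16687779] tip [252.0996827  117.34688932] wrist lens [251.18385366 187.71655063] tip [253.52416074 214.86330109]
```

View pics/c5.png

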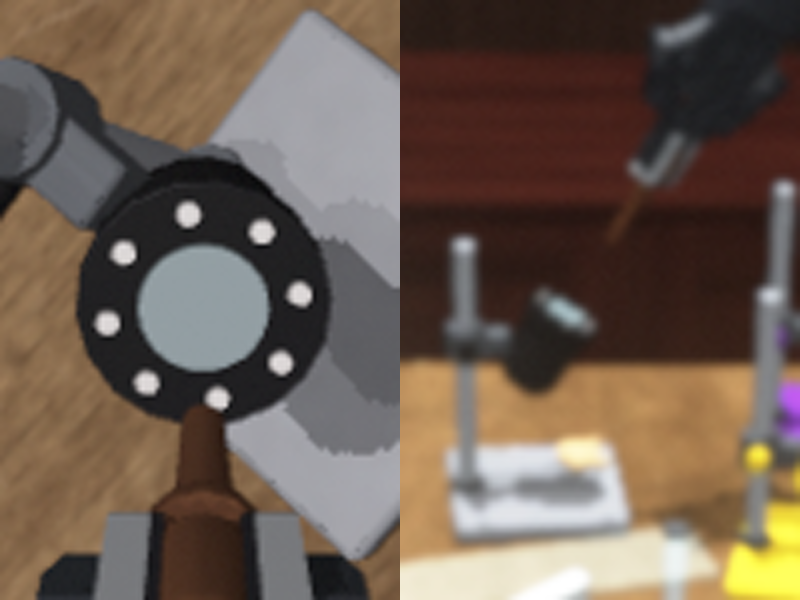

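Both views agree. The wrist view shows the lens at (204,308) and the tip at (200,410), and the side view's peg line extended runs into the lens centre at (570,308). I'm handing in.

```bash
python3 -c "
from plant import finish_job
print(finish_job())"; python3 st.py
```

```text
the job is handed in; nothing more can be done
None
the job is handed in; nothing more can be done
```

I turned the rack 60° anticlockwise and drew the next peg straight up out of its socket. I then handed in at about 25.7 s with the gripper holding its tip in front of the grey scope's lens.

**Last checks before handing in:**
- **Distance:** the tip is about 60 mm from the lens.
- **Aim:** the tip is within about 1 mm of the lens axis. The tool axis is 0.7° off it, taking the stated 30° lean as exact. The wrist and side pictures agree with this.
- **Contact:** wrist force was under 1 N and the peg was firmly gripped, so it is touching nothing else.
- **Rack:** a picture after the turn showed the knob in its new stop and the peg in the notch. The rack was only partly in view after the peg was drawn.

**What disagreed or stood out:**
- **Peg head:** it had not turned with the disc and lay about 60° from the orientation described, so I gripped it at the angle I saw.
- **Tilt:** the moves only turn about the vertical, so I got the 30° tilt by pushing gently against the arm's elbow limit.
- **Force spike:** early on, the wrist force read 83 N (limit 120 N). The arm was moving in free air near a joint limit. It was the highest reading I saw, but I only read the force at the end of each move.
- **Stand size:** it measured about 116 mm instead of 120 mm, so positions carry about 2 to 3 mm of uncertainty.

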